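# Close up the optics train on the bench rail

## Task

Four optic carriers stand touching in a row on the rail: push the whole row along the rail with the fingertips, as one closed-up train, until it sits fully home against the red end stop with no gaps, then move the fingers clear. Push steadily on the metal carrier blocks, without ramming; only push, lift nothing, keep off the optics on top, and leave the three loose things beside the rail where they are.

Things in the scene. Friction and masses are not known exactly. Their poses are not given: they have to be found in the camera images.
- rail: Silver aluminium rail fixed to the bench, 480 mm long, 58 mm wide. Origin: centre of its underside, on the bench; x along the rail, y across, z up. Its 42.6 mm wide channel (floor 14 mm above the bench) has a low lip on each side, lip tops 22 mm above the bench.
- end_stop: Red end stop with a black rubber face, fixed on one end of the rail; which end varies. 24 mm along the rail, 56 mm wide; its top is 50 mm above the bench, 54 mm with its screw. Origin: centre of its underside on the channel floor, 217 mm from the rail's middle; its faces lie 12 mm to either side along the rail. Rigid.
- end_cap: Low grey cap at the other end of the rail, 24 mm along the rail, flush with the lips (22 mm above the bench). Origin: centre of its underside, 217 mm from the rail's middle.
- carrier_lens: Grey metal block bearing a clear round lens in a brass ring, 0.11 to 0.23 kg in all; one of four touching in a row in the channel, in any order, loose. 46 mm along the rail, 40 wide, 30 high (62 with optic). Origin: centre of its underside, 14 mm above the bench; x along the rail, z up. Flat end faces, free to push 8 to 30 mm above the origin. Brass thumbscrew juts 6 mm at -y.
- carrier_filter: Grey metal block bearing a green filter in a silver ring, 0.11 to 0.23 kg in all; one of four touching in a row in the channel, in any order, loose. 46 mm along the rail, 40 wide, 30 high (62 with optic). Origin: centre of its underside, 14 mm above the bench; x along the rail, z up. Flat end faces, free to push 8 to 30 mm above the origin. Brass thumbscrew juts 6 mm at -y.
- carrier_cover: Grey metal block bearing a red disc, 0.11 to 0.23 kg in all; one of four touching in a row in the channel, in any order, loose. 46 mm along the rail, 40 wide, 30 high (62 with optic). Origin: centre of its underside, 14 mm above the bench; x along the rail, z up. Flat end faces, free to push 8 to 30 mm above the origin. Brass thumbscrew juts 6 mm at -y.
- carrier_iris: Grey metal block bearing a blue ring with a small dark hole, 0.11 to 0.23 kg in all; one of four touching in a row in the channel, in any order, loose. 46 mm along the rail, 40 wide, 30 high (62 with optic). Origin: centre of its underside, 14 mm above the bench; x along the rail, z up. Flat end faces, free to push 8 to 30 mm above the origin. Brass thumbscrew juts 6 mm at -y.
- optic_lens: The optic on that carrier (a clear round lens in a brass ring): black upright plate 13 mm thick along the rail with its rings, 36 mm wide, 32 mm high, fixed on the middle of the block's top, so 16 mm or more in from the block's end faces. Origin: centre of its lower edge. Not to be touched.
- optic_filter: The optic on that carrier (a green filter in a silver ring): black upright plate 13 mm thick along the rail with its rings, 36 mm wide, 32 mm high, fixed on the middle of the block's top, so 16 mm or more in from the block's end faces. Origin: centre of its lower edge. Not to be touched.
- optic_cover: The optic on that carrier (a red disc): black upright plate 13 mm thick along the rail with its rings, 36 mm wide, 32 mm high, fixed on the middle of the block's top, so 16 mm or more in from the block's end faces. Origin: centre of its lower edge. Not to be touched.
- optic_iris: The optic on that carrier (a blue ring with a small dark hole): black upright plate 13 mm thick along the rail with its rings, 36 mm wide, 32 mm high, fixed on the middle of the block's top, so 16 mm or more in from the block's end faces. Origin: centre of its lower edge. Not to be touched.
- post_holder: Bystander: loose steel post holder standing on the bench, foot 38 mm across, 75 mm high. Origin: centre of its underside.
- red_cap: Bystander: loose red plastic dust cap lying on the bench, 54 mm across, 16 mm high. Origin: centre of its underside.
- lens_jar: Bystander: loose small amber jar with white lid, 42 mm across, 50 mm high. Origin: centre of its underside.
Not all that is in view belongs to the job. Leave any brown or pink look-alike of the carrier_lens alone. Leave any turquoise look-alike of the carrier_cover alone.

How it is judged:
By the outcome, as a careful person would: the job done as asked, in the order asked, and still so for the second after the job is handed in, with the robot touching nothing.
It also fails if it takes over 34 s, if anything falls off the work surface, if the arm or the gripper's body presses on something with over 40 N, if the wrist force passes 120 N, or if a joint passes its speed limit or range.

## Robot

A 6-joint arm with a two-finger parallel gripper is mounted at the origin on the work surface. World frame = base frame: x ahead of the robot, y to its left, z up, the work surface at z = 0. Lengths are in m, angles in rad, forces in N, time in s.
With the tool pointing down it reaches from about 0.375 to 0.925 m from the base axis. Payload 5.7 kg.
Tool frame: the origin (TCP) lies midway between the tips of the shut fingers; the grasp point (between the pads) lies 19 mm behind it (grip_point_offset is the distance from the TCP to the grasp point, in m); y points along the fingers, z is the direction in which the jaws open and shut, and the axes are right-handed (so a half turn about y gives the same grasp; the last joint's range is limited). The gripper opens to 88 mm and grips with 3 to 60 N. Pads are 20 mm wide; open, the fingers measure 115 mm over their backs; the gripper's body (75 mm by 178 mm) begins 61 mm behind the grasp point.
Start: joints at [-1.377, 0.359, 1.51, -0, 1.272, -0.115], TCP at [0.182, -0.572, 0.223] pointing down, gripper open.
Joint ranges: [-2.97, 2.97], [-1.01, 2.36], [0.21, 2.38], [-0.96, 4.11], [0.2, 2.71], [-2.98, 2.98]. Speed limits (rad/s): [2.39, 2.39, 3.14, 3.14, 3.14, 3.14].

## Interface

Orientations are given as a rotation vector (axis times angle).
In Python, from rig import get_state, camera, calibration, hand_in, search_frame, grip_point_offset gives the robot as it stands.
- The arm moves only by the shell command python3 -m handwheel 'ROWS' [FORCE]. ROWS is JSON, a list that holds one entry, the list of rows, each a list of 7 numbers: the shift along the tool's x, y, z in m, then the turn, a rotation vector about the tool's x, y, z in degrees, then the closure, from -1 (fully open) to 1 (shut), so that 0 is half open. In form: [[[x, y, z, rx, ry, rz, gripper], ...]]. A call has 1 to 20 rows; each row shifts and turns the commanded pose from where the row before left it, along the tool's axes as they then stand; what a row does not reach is not made up. A row lasts 1/10 s, in which the tool goes at most 50 mm and 8.59 degrees, less where a joint would pass 70% of its speed; a pose out of reach is approached as far as the arm can. A call is refused whole if a number of a shift passes 0.05 or a number of a turn 8.59, either way. A call with a gripper value outside its range is refused whole. The fingers move at their own pace and stop on an object; FORCE is the grip in N (left out, the last holds). Time passes only in rows, so rows that do not move let the fingers close. It gives the time, the measured TCP pose, the force and the opening at its end, in the units of the state.
- get_state(): the state, without advancing time (a new reading comes with each control period).
- camera(name): name is "scene" or "side" or "wrist"; returns (picture, depth): 420x560x3 uint8, red, green, blue; 420x560 float32, m along the optical axis (not along the pixel's ray), 0 where there is no reading.
- calibration(name): a dict with "fx", "fy", "cx", "cy" (pixels), "rvec" (rotation vector, rad) and "tvec" (3), from world to camera coordinates, as OpenCV has them. Camera axes: x right, y down, z forward; pixel columns grow to the right and rows downward; lengths in m; the calibration is good to about 2 mm. A picture is of the moment at which its call begins: read the wrist's pose just before it. calibration takes no time and is no camera call; for the wrist camera it gives the pose at the moment of the call.
- hand_in(): hands the job in, once; it reports no verdict.
Trained networks look in the newest picture that a camera, given by its name, has taken for a name from the list of things; names that differ only in an ending like _2 or _b are one class to them, and where a whole thing is asked for, a point or a joint stands for the part that bears it (a point fixed in the world has none). Each returns a list of dicts, best first, with "p" (0 to 1); they miss things now and then, are a little off and sometimes report something else, mostly with a low value. They report only what shows in the picture. A call takes as long as a camera call. They do not tell look-alikes from the thing itself.
- search_frame(camera, query): "extent" ([centre column, centre row, width, height] in pixels, round what is visible of it).
The state is a dict: "t": time; "joints": joint angles; "joint_velocities": joint speeds; "joint_torque": joint torques, N m; "tcp_pos": TCP position; "tool_rot": TCP orientation; "force": force on the tool from outside, world axes, zero at the start; "torque": the same for the moment, N m; "finger_gap": opening from 0.0 (shut) to 1.0 (fully open).
Only numpy, scipy, OpenCV 4.12 (cv2) and the standard library are available. Lean on these libraries where they do the work, as an engineer would, in place of code of your own. Each camera call takes 0.05 s, during which the arm holds its last target. There are 200 camera calls.

## Working session

There is one attempt and no reset: what is moved stays moved. The work goes in short steps, Python scripts to look and compute and a shell command to move; the robot and the scene stay as the last step left them, time stands still between calls to the robot, and variables do not carry over. Pictures are saved under pics/ and viewed, about 8 in all and at most 12, crops included, and the job is handed in when it is done.

```bash
mkdir -p pics; cat > h.py <<'E'
import numpy as np, cv2
from rig import *
from scipy.spatial.transform import Rotation as R
def world(cam, depth, u, v):
    c=calibration(cam); Rm=cv2.Rodrigues(np.array(c["rvec"],float))[0]; t=np.array(c["tvec"],float)
    u=np.asarray(u,float);v=np.asarray(v,float); z=depth[v.astype(int),u.astype(int)]
    p=np.stack([(u-c["cx"])/c["fx"]*z,(v-c["cy"])/c["fy"]*z,z],-1)
    return (p-t)@Rm
def cloud(cam,depth):
    v,u=np.mgrid[:depth.shape[0],:depth.shape[1]]
    return world(cam,depth,u,v)
E
python3 - <<'E'
from h import *
s=get_state(); print(s); print(R.from_rotvec(s["tool_rot"]).as_matrix().round(3), grip_point_offset)
out=[]
for n in ["scene","side"]:
    im,d=camera(n); np.savez(n+"0.npz",im=im,d=d)
    cv2.imwrite(f"pics/{n}0.png",im[:,:,::-1])
    for q in ["rail","end_stop","end_cap","carrier_lens","carrier_filter","carrier_cover","carrier_iris","post_holder","red_cap","lens_jar"]:
        for r in search_frame(n,q)[:2]:
            e=np.array(r["extent"]); 
            print(n,q,round(r["p"],2),e.round(),world(n,d,e[0],e[1]).round(3))
print(get_state()["t"])
E
```

```text
{'t': 0.0, 'joints': array([-1.37709663e+00,  3.59440924e-01,  1.51138100e+00, -1.54485198e-05,
        1.27250334e+00, -1.15137531e-01]), 'joint_velocities': array([-0.00090621,  0.00077458,  0.00010511,  0.00030581,  0.0001631 ,
        0.00020589]), 'joint_torque': array([-1.94193504e-03, -5.15381384e+01, -2.70729303e+01,  6.71585533e-02,
        3.52206314e-02, -1.12338253e-04]), 'tcp_pos': array([ 0.18220815, -0.57096922,  0.22186732]), 'tool_rot': array([-0.3199603 ,  2.0567522 , -2.05315287]), 'force': array([ 0.3715324 ,  0.43671128, -0.20247938]), 'torque': array([-0.00420086, -0.07225263, -0.05857459]), 'finger_gap': 0.9965245050041068}
[[-0.953 -0.     0.304]
 [-0.304  0.002 -0.953]
 [-0.    -1.    -0.002]] 0.0187
scene rail 0.7 [245. 242. 264. 155.] [ 0.541 -0.058  0.024]
scene end_stop 0.92 [362. 168.  24.  35.] [0.553 0.185 0.046]
scene end_cap 0.7 [131. 290.  26.  30.] [ 0.504 -0.24   0.02 ]
scene carrier_lens 0.79 [241. 363.  46.  48.] [ 0.7   -0.178  0.037]
scene carrier_lens 0.72 [134. 220.  41.  46.] [ 0.395 -0.175  0.027]
scene carrier_filter 0.76 [282. 205.  33. 
[... 887 characters left out ...]
185.  28.  36.] [ 0.499 -0.106  0.055]
side carrier_lens 0.64 [428. 208.  35.  45.] [ 0.386 -0.159  0.044]
side carrier_filter 0.92 [288. 225.  36.  45.] [0.519 0.032 0.052]
side carrier_cover 0.96 [332. 199.  37.  40.] [ 0.507 -0.062  0.046]
side carrier_cover 0.87 [237. 196.  37.  46.] [0.629 0.04  0.037]
side carrier_iris 0.86 [310. 210.  36.  42.] [ 0.514 -0.014  0.053]
side post_holder 0.57 [329. 296.  21.  39.] [0.395 0.081 0.05 ]
side post_holder 0.44 [278. 162.  21.  30.] [ 0.639 -0.07   0.038]
side red_cap 0.8 [387. 250.  36.  36.] [ 0.391 -0.063  0.016]
side red_cap 0.74 [352. 174.  20.  22.] [ 0.506 -0.107  0.074]
side lens_jar 0.66 [276. 162.  21.  33.] [ 0.642 -0.066  0.037]
1.1
```

View picture.

```bash
python3 - <<'E'
from h import *
a=np.load("scene0.npz");b=np.load("side0.npz")
A=cv2.resize(a["im"][120:400,90:410],(800,700)[0:2]) 
A=cv2.resize(a["im"][130:390,100:400],(690,600),interpolation=cv2.INTER_CUBIC)
B=cv2.resize(b["im"][130:330,160:470],(800,516),interpolation=cv2.INTER_CUBIC)
cv2.imwrite("pics/a.png",A[:,:,::-1]);cv2.imwrite("pics/b.png",B[:,:,::-1])
# rail axis from lip/stop/cap, and clouds
for n,f in(("scene",a),("side",b)):
    P=cloud(n,f["d"]).reshape(-1,3)
    P=P[(f["d"].ravel()>0)&(abs(P[:,0]-.53)<.1)&(abs(P[:,1])<.3)]
    lip=P[(abs(P[:,2]-.0215)<.003)]
    # line fit
    l=cv2.fitLine(lip[:,:2].astype(np.float32),cv2.DIST_HUBER,0,.01,.01).ravel(); print(n,"lip line",l,len(lip))
    d=l[:2]*np.sign(l[1]); nrm=np.array([d[1],-d[0]]); o=l[2:]
    al=(P[:,:2]-o)@d; ac=(P[:,:2]-o)@nrm
    m=(P[:,2]>.018)&(P[:,2]<.026)&(abs(ac)<.06); print("lip ends",np.percentile(al[m],[.3,99.7]),"across",np.percentile(ac[m],[1,99]), "org",o,"heading",np.degrees(np.arctan2(d[1],d[0])))
    m=(abs(P[:,2]-.044)<.003)&(abs(ac)<.035)
    h,e=np.histogram(al[m],np.arange(-.3,.3,.01)); print("block top",[(round(x,2),int(c)) for x,c in zip(e,h) if c>3])
E
```

```text
scene lip line [ 0.14031549  0.9901068   0.53653663 -0.07432268] 2601
lip ends [-0.19122722  0.28419357] across [-0.05391356  0.01925075] org [ 0.53653663 -0.07432268] heading 81.93389
block top [(np.float64(-0.07), 48), (np.float64(-0.06), 138), (np.float64(-0.05), 80), (np.float64(-0.04), 31), (np.float64(-0.03), 124), (np.float64(-0.02), 116), (np.float64(-0.01), 123), (np.float64(0.0), 24), (np.float64(0.01), 40), (np.float64(0.02), 108), (np.float64(0.03), 106), (np.float64(0.04), 86), (np.float64(0.05), 17), (np.float64(0.06), 60), (np.float64(0.07), 93), (np.float64(0.08), 96), (np.float64(0.09), 53), (np.float64(0.1), 19), (np.float64(0.11), 61), (np.float64(0.12), 15), (np.float64(0.25), 50), (np.float64(0.26), 13), (np.float64(0.27), 9)]
side lip line [0.10857435 0.99408835 0.50623405 0.01459182] 2473
lip ends [-0.27488336  0.20164208] across [-0.01102349  0.04996848] org [0.50623405 0.01459182] heading 83.76685
block top [(np.float64(-0.15), 26), (np.float64(-0.14), 16), (np.float64(-0.13), 31), (np.float64(-0.12), 88), (np.float64(-0.11), 59), (np.float64(-0.1), 31), (np.float64(-0.09), 14), (np.float64(-0.08), 64), (np.float64(-0.07), 93), (np.float64(-0.06), 63), (np.float64(-0.05), 29), (np.float64(-0.04), 18), (np.float64(-0.03), 107), (np.float64(-0.02), 105), (np.float64(-0.01), 57), (np.float64(0.0), 24), (np.float64(0.01), 48), (np.float64(0.02), 117), (np.float64(0.03), 93), (np.float64(0.16), 12), (np.float64(0.17), 17), (np.float64(0.18), 47), (np.float64(0.19), 24)]
```

View pics/a.png

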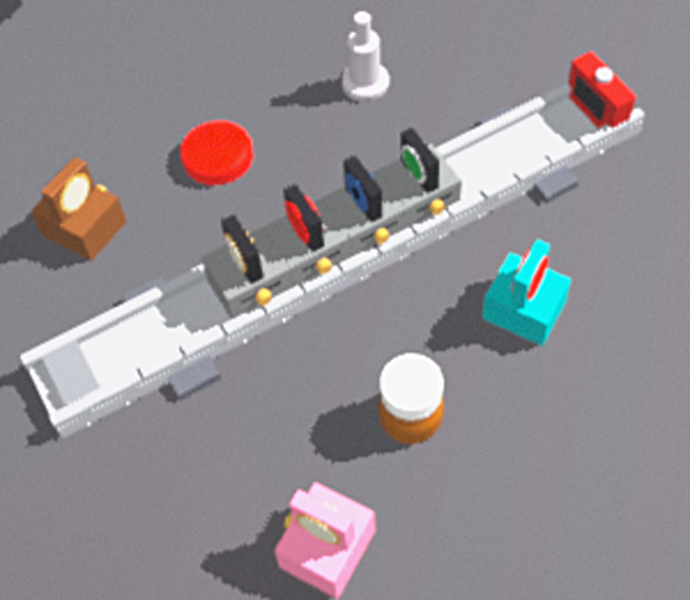

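View pics/b.png

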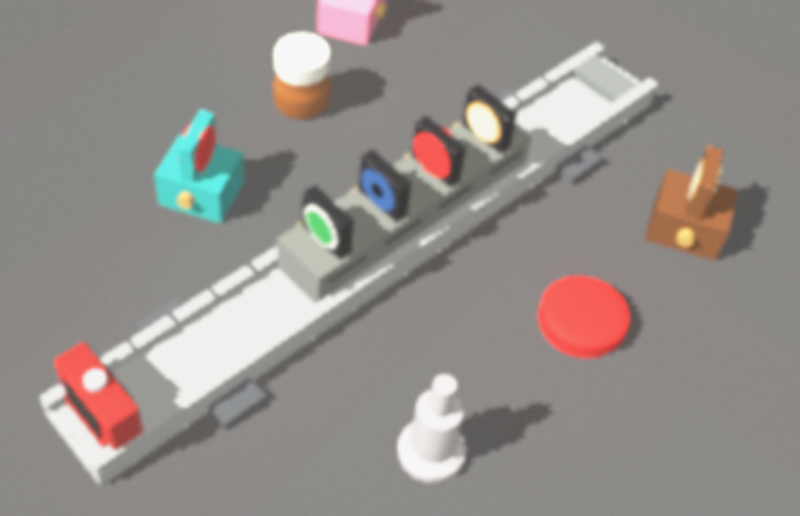

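The carrier row runs lens (lower left in the scene view, crop ~(240,250)), cover, iris, filter (~(418,160)). The red stop is at the +y end (~(600,90)) and the grey cap at the -y end. The black-plated units on the rail are the real ones. The brown, pink and turquoise look-alikes stand off the rail and stay untouched. I'll push from the lens end towards +y, so next I fit the rail frame.

```bash
python3 - <<'E'
from h import *
Q=[]
for n in("scene","side"):
    f=np.load(n+"0.npz");P=cloud(n,f["d"]); 
    m=(f["d"]>0)&(P[...,2]>.017)&(P[...,2]<.056)&(abs(P[...,0]-.525)<.075)&(abs(P[...,1]+.02)<.28)
    k,lab,st,_=cv2.connectedComponentsWithStats(m.astype(np.uint8)); 
    m=lab==1+np.argmax(st[1:,4]); p=P[m]; 
    def rect(q):
        c,(w,h),a=cv2.minAreaRect(q[:,:2].astype(np.float32)); 
        return np.round(c,4),round(w,3),round(h,3),round(a,2)
    print(n,rect(p)); Q.append(p)
    # refined: block tops between optics
    t=p[(abs(p[:,2]-.044)<.0025)&(p[:,1]<.12)]; print(" tops",len(t),rect(t), "zmed",np.median(t[:,2]))
q=np.vstack(Q);print("both",rect(q))
t=q[(abs(q[:,2]-.044)<.0025)&(q[:,1]<.12)];print("tops",rect(t))
s=q[(q[:,2]>.045)&(q[:,1]>.13)];print("stop",rect(s))
E
```

```text
scene (array([ 0.5245, -0.025 ]), 0.479, 0.061, 84.49)
 tops 1351 (array([ 0.5229, -0.0431]), 0.185, 0.042, 84.49) zmed 0.042777306433059645
side (array([ 0.5222, -0.0249]), 0.48, 0.06, 84.44)
 tops 1150 (array([ 0.5199, -0.0433]), 0.186, 0.042, 83.86) zmed 0.044000046748603125
both (array([ 0.5236, -0.0251]), 0.48, 0.063, 84.49)
tops (array([ 0.5215, -0.0434]), 0.186, 0.045, 84.49)
stop (array([0.5451, 0.1905]), 0.021, 0.06, 85.13)
```

```bash
python3 -m handwheel '[[[-0.036,0,-0.0232,0,0,0,1],[-0.036,0,-0.0232,0,0,0,1],[-0.036,0,-0.0232,0,0,0,1],[-0.036,0,-0.0232,0,0,0,1],[-0.036,0,-0.0232,0,0,0,1],[-0.036,0,-0.0232,0,0,0,1],[-0.036,0,-0.0232,0,0,0,1],[-0.036,0,-0.0232,0,0,0,1],[-0.036,0,-0.0232,0,0,0,1],[-0.036,0,-0.0232,0,0,0,1],[-0.036,0,-0.0232,0,0,0,1],[-0.036,0,-0.0232,0,0,0,1],[0,0,0,0,-8.34,0,1],[0,0,0,0,-8.34,0,1],[0,0,0,0,-8.34,0,1],[0,0,0,0,-8.34,0,1],[0,0,0,0,-8.34,0,1],[0,0,0,0,-8.34,0,1],[0,0,0,0,-8.34,0,1],[0,0,0,0,-8.34,0,1]]]'
cat > rel.py <<'E'
from h import *
s=get_state();Rm=R.from_rotvec(s["tool_rot"]).as_matrix();h=np.radians(84.45);d=np.array([np.cos(h),np.sin(h)]);n=np.array([-d[1],d[0]])
p=s["tcp_pos"];r=p[:2]-[.5234,-.025]
print("t",round(s["t"],2),"along",round(r@d,4),"across(left)",round(r@n,4),"z",round(p[2],4),"xhead",np.degrees(np.arctan2(Rm[1,0],Rm[0,0])).round(2),"ydir",Rm[:,1].round(3),"zax",Rm[:,2].round(3),"gap",round(s["finger_gap"],3),"F",s["force"].round(1))
E
python3 rel.py
```

```text
t: 3.1
tcp_pos: [0.5093, -0.1751, 0.2227]
tool_rot: [-1.164, 1.276, -1.276]
force: [0.6, -0.2, -0.4]
finger_gap: 0.002
t 3.1 along -0.1507 across(left) -0.0005 z 0.2227 xhead -95.24 ydir [ 0.  0. -1.] zax [ 0.996 -0.091  0.   ] gap 0.002 F [ 0.6 -0.2 -0.4]
```

```bash
python3 -m handwheel '[[[0,0.04,0,0,-0.3,0,1],[0,0.04,0,0,0,0,1],[0,0.04,0,0,0,0,1],[0,0.04,0,0,0,0,1],[0,0.02,0,0,0,0,1],[0,0.014,0,0,0,0,1],[0,0,0,0,0,0,1]]]'
python3 - <<'E'
import rel
from h import *
im,d=camera("scene");w,_=camera("wrist")
A=cv2.resize(im[160:340,110:310],(500,450),interpolation=cv2.INTER_CUBIC)
cv2.imwrite("pics/c.png",np.hstack([A,cv2.resize(w,(300,225)) if 0 else cv2.copyMakeBorder(cv2.resize(w,(300,225)),0,225,0,0,0)])[:,:,::-1])
E
```

```text
t: 3.8
tcp_pos: [0.5079, -0.1744, 0.0268]
tool_rot: [-1.166, 1.28, -1.274]
force: [-1.0, -0.3, 0.0]
finger_gap: 0.008
t 3.8 along -0.1502 across(left) 0.001 z 0.0268 xhead -95.29 ydir [-0.004  0.002 -1.   ] zax [ 0.996 -0.092 -0.004] gap 0.008 F [-1.  -0.3  0. ]
```

View pics/c.png

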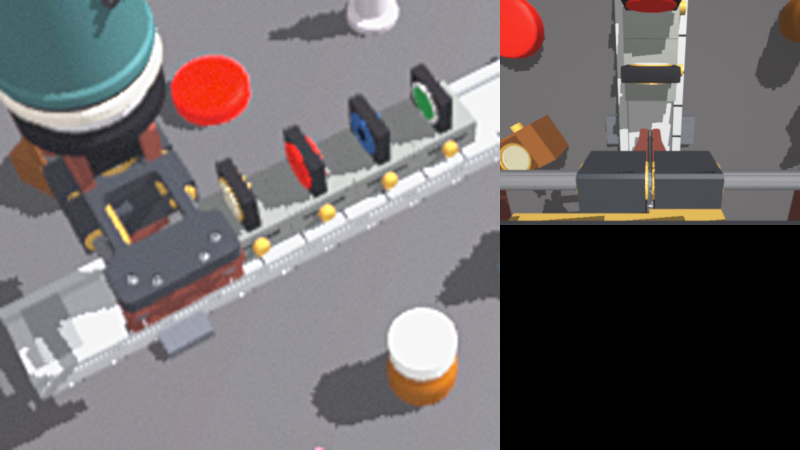

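The fingers stand centred in the channel behind the lens carrier, with the gripper body above the optics. I'll close the gap slowly.

```bash
python3 -m handwheel '[[[-0.008,-0.002,0.001,0,0,0,1],[-0.008,0,0,0,0,0,1],[-0.004,0,0,0,0,0,1],[-0.002,0,0,0,0,0,1],[-0.001,0,0,0,0,0,1],[-0.001,0,0,0,0,0,1],[-0.001,0,0,0,0,0,1],[-0.001,0,0,0,0,0,1],[-0.001,0,0,0,0,0,1],[-0.001,0,0,0,0,0,1],[-0.001,0,0,0,0,0,1]]]'; python3 rel.py
```

```text
t: 5.0
tcp_pos: [0.5129, -0.1462, 0.0306]
tool_rot: [-1.164, 1.277, -1.277]
force: [0.2, 0.1, -0.1]
finger_gap: 0.004
t 5.0 along -0.1217 across(left) -0.0013 z 0.0306 xhead -95.29 ydir [-0.  0. -1.] zax [ 0.996 -0.092 -0.   ] gap 0.004 F [ 0.2  0.1 -0.1]
```

```bash
python3 -m handwheel '[[[-0.001,0,0,0,0,0,1],[-0.001,0,0,0,0,0,1],[-0.001,0,0,0,0,0,1],[-0.001,0,0,0,0,0,1],[-0.001,0,0,0,0,0,1],[-0.001,0,0,0,0,0,1],[-0.001,0,0,0,0,0,1],[-0.001,0,0,0,0,0,1],[-0.0015,0,0,0,0,0,1],[-0.0015,0,0,0,0,0,1]]]'; python3 rel.py
```

```text
t: 6.0
tcp_pos: [0.514, -0.1352, 0.0307]
tool_rot: [-1.164, 1.277, -1.277]
force: [-0.2, -3.4, -0.9]
finger_gap: 0.003
t 6.0 along -0.1106 across(left) -0.0013 z 0.0307 xhead -95.28 ydir [-0.  0. -1.] zax [ 0.996 -0.092 -0.   ] gap 0.003 F [-0.2 -3.4 -0.9]
```

```bash
python3 -m handwheel '[[[-0.0017,0,0,0,0,0,1],[-0.002,0,0,0,0,0,1],[-0.002,0,0,0,0,0,1],[-0.002,0,0,0,0,0,1],[-0.002,0,0,0,0,0,1],[-0.002,0,0,0,0,0,1],[-0.002,0,0,0,0,0,1],[-0.002,0,0,0,0,0,1],[-0.002,0,0,0,0,0,1],[-0.002,0,0,0,0,0,1],[-0.002,0,0,0,0,0,1],[-0.002,0,0,0,0,0,1],[-0.002,0,0,0,0,0,1],[-0.002,0,0,0,0,0,1],[-0.002,0,0,0,0,0,1],[-0.002,0,0,0,0,0,1],[-0.002,0,0,0,0,0,1],[-0.002,0,0,0,0,0,1],[-0.002,0,0,0,0,0,1],[-0.002,0,0,0,0,0,1]]]'; python3 rel.py
```

```text
t: 8.0
tcp_pos: [0.5176, -0.0956, 0.0307]
tool_rot: [-1.164, 1.277, -1.277]
force: [1.0, -4.5, -0.7]
finger_gap: 0.004
t 8.0 along -0.0708 across(left) -0.0011 z 0.0307 xhead -95.29 ydir [-0.  0. -1.] zax [ 0.996 -0.092 -0.   ] gap 0.004 F [ 1.  -4.5 -0.7]
```

```bash
python3 -m handwheel '[[[-0.002,0,0,0,0,0,1],[-0.002,0,0,0,0,0,1],[-0.002,0,0,0,0,0,1],[-0.002,0,0,0,0,0,1],[-0.002,0,0,0,0,0,1],[-0.002,0,0,0,0,0,1],[-0.002,0,0,0,0,0,1],[-0.002,0,0,0,0,0,1],[-0.002,0,0,0,0,0,1],[-0.002,0,0,0,0,0,1],[-0.002,0,0,0,0,0,1],[-0.002,0,0,0,0,0,1],[-0.002,0,0,0,0,0,1],[-0.002,0,0,0,0,0,1],[-0.002,0,0,0,0,0,1],[-0.002,0,0,0,0,0,1],[-0.002,0,0,0,0,0,1],[-0.002,0,0,0,0,0,1],[-0.002,0,0,0,0,0,1],[-0.002,0,0,0,0,0,1]]]'; python3 rel.py
```

```text
t: 10.0
tcp_pos: [0.5213, -0.0558, 0.0307]
tool_rot: [-1.164, 1.277, -1.277]
force: [-0.1, -4.3, -1.1]
finger_gap: 0.005
t 10.0 along -0.0308 across(left) -0.0009 z 0.0307 xhead -95.28 ydir [-0.  0. -1.] zax [ 0.996 -0.092 -0.   ] gap 0.005 F [-0.1 -4.3 -1.1]
```

```bash
python3 -m handwheel '[[[-0.002,0,0,0,0,0,1],[-0.002,0,0,0,0,0,1],[-0.002,0,0,0,0,0,1],[-0.002,0,0,0,0,0,1],[-0.002,0,0,0,0,0,1],[-0.002,0,0,0,0,0,1],[-0.002,0,0,0,0,0,1],[-0.002,0,0,0,0,0,1],[-0.002,0,0,0,0,0,1],[-0.002,0,0,0,0,0,1],[-0.002,0,0,0,0,0,1],[-0.002,0,0,0,0,0,1],[-0.0018,0,0,0,0,0,1],[-0.0015,0,0,0,0,0,1],[-0.0012,0,0,0,0,0,1],[-0.001,0,0,0,0,0,1],[-0.001,0,0,0,0,0,1],[-0.001,0,0,0,0,0,1]]]'; python3 rel.py
python3 - <<'E'
from h import *
im,d=camera("scene");s,_=camera("side")
A=cv2.resize(im[120:280,220:420],(400,320),interpolation=cv2.INTER_CUBIC);B=cv2.resize(s[170:330,160:360],(400,320),interpolation=cv2.INTER_CUBIC)
cv2.imwrite("pics/d.png",np.hstack([A,B])[:,:,::-1])
E
```

```text
t: 11.8
tcp_pos: [0.5242, -0.0245, 0.0307]
tool_rot: [-1.164, 1.277, -1.277]
force: [-1.1, -4.2, -1.1]
finger_gap: 0.005
t 11.8 along 0.0005 across(left) -0.0008 z 0.0307 xhead -95.29 ydir [-0.  0. -1.] zax [ 0.996 -0.092 -0.   ] gap 0.005 F [-1.1 -4.2 -1.1]
```

View pics/d.png

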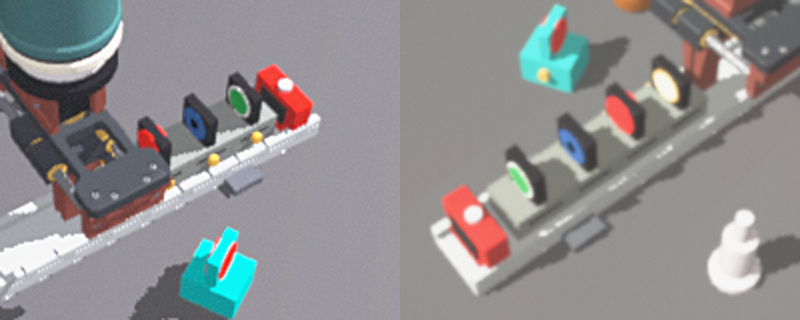

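The train is still closed up, with about 10 mm left to the stop. I'll creep on at 10 mm/s and watch the force.

```bash
python3 -m handwheel '[[[-0.001,0,0,0,0,0,1],[-0.001,0,0,0,0,0,1],[-0.001,0,0,0,0,0,1],[-0.001,0,0,0,0,0,1],[-0.001,0,0,0,0,0,1],[-0.001,0,0,0,0,0,1],[-0.001,0,0,0,0,0,1],[-0.001,0,0,0,0,0,1],[-0.001,0,0,0,0,0,1]]]'; python3 rel.py
```

```text
t: 12.8
tcp_pos: [0.525, -0.0155, 0.0307]
tool_rot: [-1.164, 1.277, -1.277]
force: [-0.8, -3.7, -0.8]
finger_gap: 0.007
t 12.8 along 0.0096 across(left) -0.0007 z 0.0307 xhead -95.29 ydir [-0.  0. -1.] zax [ 0.996 -0.092 -0.   ] gap 0.007 F [-0.8 -3.7 -0.8]
```

```bash
python3 -m handwheel '[[[-0.0008,0,0,0,0,0,1],[-0.0008,0,0,0,0,0,1],[-0.0008,0,0,0,0,0,1]]]'; python3 rel.py
```

```text
t: 13.1
tcp_pos: [0.5252, -0.0144, 0.0307]
tool_rot: [-1.166, 1.275, -1.277]
force: [-2.7, -12.4, -0.4]
finger_gap: 0.008
t 13.1 along 0.0107 across(left) -0.0008 z 0.0307 xhead -95.21 ydir [-0.    -0.002 -1.   ] zax [ 0.996 -0.091 -0.   ] gap 0.008 F [ -2.7 -12.4  -0.4]
```

Force jumped at along = 10.7 mm, and the prediction was 11, so this is the stop. I'll press a touch more, settle, and back off straight.

```bash
python3 -m handwheel '[[[-0.0005,0,0,0,0,0,1],[0,0,0,0,0,0,1],[0,0,0,0,0,0,1]]]'; python3 rel.py; python3 -m handwheel '[[[0.0005,0,0,0,0,0,1],[0.001,0,0,0,0,0,1],[0.001,0,0,0,0,0,1],[0.002,0,0,0,0,0,1],[0.004,0,0,0,0,0,1],[0.008,0,0,0,0,0,1],[0.015,0,0,0,0,0,1],[0.02,0,0,0,0,0,1],[0.01,-0.02,0,0,0,0,1],[0,-0.04,0,0,0,0,1],[0,-0.04,0,0,0,0,1],[0.02,-0.04,0,0,0,0,1],[0.04,-0.02,0,0,0,0,1],[0.04,0,0,0,0,0,1],[0.04,0,0,0,0,0,1],[0,0,0,0,0,0,1]]]'; python3 rel.py
python3 - <<'E'
from h import *
im,d=camera("scene");s,e=camera("side");np.savez("scene1.npz",im=im,d=d);np.savez("side1.npz",im=s,d=e)
A=cv2.resize(im[130:260,240:400],(800,650)[:2],interpolation=cv2.INTER_CUBIC)
A=cv2.resize(im[130:270,230:400],(400,330),interpolation=cv2.INTER_CUBIC);B=cv2.resize(s[180:320,160:330],(400,330),interpolation=cv2.INTER_CUBIC)
cv2.imwrite("pics/e.png",np.hstack([A,B])[:,:,::-1])
h=np.radians(84.45);dd=np.array([np.cos(h),np.sin(h)]);n=np.array([-dd[1],dd[0]])
for nm,dep in(("scene",d),("side",e)):
    P=cloud(nm,dep)[dep>0]; r=P[:,:2]-[.5234,-.025];al=r@dd;ac=r@n
    m=(abs(P[:,2]-.0435)<.003)&(abs(ac)<.017)&(al<.2);print(nm,"tops along",np.percentile(al[m],[.5,99.5]).round(4),"across med",np.median(ac[m]).round(4))
    # bystander movement
    f=np.load(nm+"0.npz")
    diff=(abs(f["im"].astype(int)-(im if nm=="scene" else s)).sum(2)>60)
    for q in["post_holder","red_cap","lens_jar"]:
        r=search_frame(nm,q); print(q,[(round(x["p"],2),np.round(x["extent"])) for x in r[:1]])
E
```

```text
t: 13.4
tcp_pos: [0.5252, -0.0144, 0.0307]
tool_rot: [-1.167, 1.275, -1.278]
force: [-1.5, -11.0, 0.1]
finger_gap: 0.004
t 13.4 along 0.0108 across(left) -0.0008 z 0.0307 xhead -95.22 ydir [-0.    -0.002 -1.   ] zax [ 0.996 -0.091 -0.   ] gap 0.004 F [ -1.5 -11.    0.1]
t: 15.0
tcp_pos: [0.5065, -0.2191, 0.1912]
tool_rot: [-1.163, 1.277, -1.283]
force: [-0.0, 0.9, 0.1]
finger_gap: 0.005
t 15.0 along -0.1948 across(left) -0.002 z 0.1912 xhead -95.54 ydir [ 0.002 -0.003 -1.   ] zax [ 0.995 -0.096  0.002] gap 0.005 F [-0.   0.9  0.1]
scene tops along [0.0208 0.1975] across med -0.0032
post_holder [(0.72, array([260., 152.,  17.,  39.]))]
red_cap [(0.73, array([193., 197.,  30.,  29.]))]
lens_jar [(0.85, array([277., 303.,  25.,  43.]))]
side tops along [-0.5968  0.1995] across med 0.0027
post_holder [(0.87, array([329., 296.,  25.,  42.]))]
red_cap [(0.82, array([386., 250.,  34.,  34.]))]
lens_jar [(0.78, array([276., 161.,  21.,  33.]))]
```

View pics/e.png

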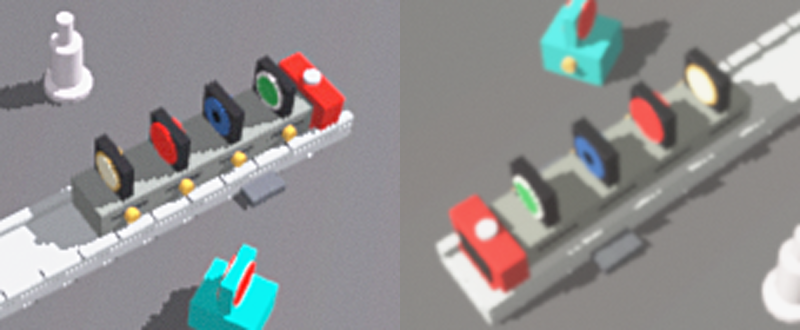

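```bash
python3 -c "
from rig import *
print(hand_in())"
```

```text
the job is handed in; nothing more can be done
None
```

I pushed the four carriers (lens, cover, iris, filter) along the rail as one closed train until they sat against the red end stop, then moved the fingers clear and handed in. The push used the shut fingertips on the lens block's end face, at up to 20 mm/s and slowing to under 10 mm/s at the stop. The clock read 15.0 s before the final checks, which added under half a second.

- **Seating:** The push took about 4 N along the way. At the stop it rose to 12 N and the fingers moved no further, at 10.8 mm along the rail from its middle (11 expected).
- **Position:** After retreating, the scene camera put the rear face of the train 20.8 mm from the rail's middle (21 mm expected when fully home). Neither picture shows a gap between carriers or at the stop.
- **Loose things:** The post holder, red cap and jar were found within 2 pixels of where they started in both views.
- **Checks that disagreed:** The side camera gave no usable rear-face reading, because stray points spoiled it. The two cameras also differ by about 6 mm on sideways position. That looks like partial views of the block tops plus calibration error, and I did not check it further.

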